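Set up and start the tube mixer

ROBOT

A 6-joint arm with a two-finger parallel gripper is mounted at the origin on the work surface. World frame = base frame: x ahead of the robot, y to its left, z up, the work surface at z = 0. Lengths are in mm, angles in rad, forces in N, time in s.
With the tool pointing down it reaches from about 275 to 825 mm from the base axis. Payload 4.9 kg.
Tool frame: the origin (TCP) lies between the finger pads; the fingertips stand 19 mm ahead of it and the grasp point (between the pads) is the TCP; z points along the fingers, y is the line along which they close (so a half turn about z gives the same grasp; the last joint's range is limited). The gripper opens to 85 mm and grips with 20 to 120 N. Pads are 22 mm wide; open, the fingers measure 114 mm over their backs; the gripper's body (76 mm by 85 mm) begins 54 mm behind the grasp point. The pads swing forward as they close: fully open they stand 13 mm farther back than shut.
Start: joints at [-1.373, 0.326, -0.193, 1.052, 0, 1.437], TCP at [179.172, -520.015, 250.281] pointing down, gripper open.
Joint ranges: [-2.65, 2.65], [-0.97, 1.79], [-1.3, 1.35], [-1.93, 2.1], [-1.47, 1.37], [-3.14, 3.14]. Speed limits (rad/s): [2.57, 2.57, 3.14, 3.14, 3.14, 3.14].

INTERFACE

Orientations are given as a unit quaternion [x, y, z, w].
In Python, from station import env gives the robot as it stands.
- The arm moves only by the tool servo_tool, never from a script. Its arguments are lists of equal length, an entry for each row: "fingers": the closure, from -1 (fully open) to 1 (shut); "xyz": the shift along the tool's x, y, z in mm, a list of three; "dr": the turn, a rotation vector about the tool's x, y, z in rad, a list of three. A call has 1 to 5 rows; each row shifts and turns the commanded pose from where the row before left it, along the tool's axes as they then stand; what a row does not reach is not made up. A row lasts 1/8 s, in which the tool goes at most 62.5 mm and 10.7 degrees, less where a joint would pass 70% of its speed; a pose out of reach is approached as far as the arm can. A call is refused whole if a number of a shift passes 62.5 or a number of a turn 0.188, either way. A call with a gripper value outside its range is refused whole. The fingers move at their own pace and stop on an object; "force" is the grip in N (left out, the last holds). Time passes only in rows, so rows that do not move let the fingers close. It gives the time, the measured TCP pose, the force, the opening and the grip force at its end, in the units of the state.
- env.get_obs(): the state, without advancing time (a new reading comes with each control period).
- env.snapshot(name): name is "side" or "top"; returns a dict with "img" (480x640x3 uint8, red, green, blue), "fx", "fy", "cx", "cy" (pixels), "dist_coeffs" ([k1, k2, p1, p2, k3] as OpenCV has them; the pictures are not rectified), "rvec" (rotation vector, rad) and "tvec" (3), from world to camera coordinates, as OpenCV has them. Camera axes: x right, y down, z forward; pixel columns grow to the right and rows downward; lengths in mm; the calibration is good to about 2 mm. A picture is of the moment at which its call begins. There is no depth.
- env.close_job(): hands the job in; it is judged then, once.
The state is a dict: "t": time; "qpos": joint angles; "dq": joint speeds; "joint_efforts": joint torques, N m; "ee_pos": TCP position; "orientation": TCP orientation; "force": force on the tool from outside, world axes, zero at the start; "torque": the same for the moment, N m; "grip_width": finger opening in mm; "grasp_force": force on a finger pad.
Only numpy, scipy, OpenCV 4.12 (cv2) and the standard library are available. Lean on these libraries where they do the work, as an engineer would, in place of code of your own. Each camera call takes 0.05 s, during which the arm holds its last target. There are 200 camera calls.

TASK

Get the tube mixer running: push the blue tube rack on its carrier along the rail until it drops into the next station's detent beside the swing clamp, then swing the clamp arm right round over the carrier's free end until it stops. Next turn the big pointer dial on the control box until its nose points straight at the dark steel set marker on the scale, and after that press the start button fully down and let it go. Leave the set marker and everything else on the bench where they are.

Things in the scene. Friction and masses are not known exactly. Their poses are not given: they have to be found in the camera images.
- rail: fixed teal base plate with two low steel rails, 130 mm (its x) by 290 mm (its y) and 16 mm thick; rails' top 22 mm above the table. Origin at table height, on the centre line of the rails (plate from y = -140 to +150 mm). The carrier slides along its +y; its z is up. Black station lines on the plate lie at y = -70 mm (loading) and y = +30 mm (next station)
- carrier (a joint): travel (m) of the carrier along the rail's +y: 0 at loading, 0.100 in the middle of the next station's spring detent, 0.145 at the end of the track. Needs about 2 N to slide and 6 N to snap into or out of the detent, which holds it within about 1.5 mm. Small white tabs at mid length on both its sides come level with the black station lines
- carrier_push (a point): middle of the carrier's flat rear (-y) end face, 70 mm wide, 46 mm above the table; push here towards the rail's +y. The blue stepped tube rack covers the rear 83 mm, up to 60 mm above the table on the rail's -x half, 76 mm on its +x half; tube caps up to 92 mm, set in from the edges
- carrier_ledge (a point): top centre of the bare ledge, 27 mm long, at the carrier's front (+y) end, 42 mm above the table, 96 mm ahead of the rear face. The carrier is an aluminium slab 76 mm wide, 110 mm long, 20 mm thick, 22 to 42 mm above the table
- clamp (a joint): angle (rad) of the swing clamp, clockwise from above: 0 arm pointing along the rail's +y (open), 1.57 at its stop, arm pointing along the rail's +x across the carrier's ledge (closed). Stays where it is left; needs about 1.5 N at the post
- clamp_pivot (a point): on the clamp's upright hinge axis, at the -x side of the rail, 100 mm above the table (46 mm above the arm's top: a point in the air)
- clamp_post (a point): top centre of the black upright handle post on the clamp arm, 100 mm above the table; post 18 mm diameter, 58 mm from the pivot. Steel arm flat, 18 mm wide, 75 mm long, its underside 45 mm and top 55 mm above the table
- console: fixed teal control box, 170 mm (its x) by 200 mm (its y), top 60 mm above the table; origin at the centre of its underside, z up
- dial (a joint): angle (rad) of the black pointer dial, growing clockwise from above, 0 to 4.71; at 0 the nose points along the box's (-x, +y) diagonal (135 degrees from its +x). Friction 0.06 N m; stays where it is left
- dial_axis (a point): top of the dial on its upright turning axis, 104 mm above the table, 35 mm to +y of the box's centre. The dial is a 72 mm disc (62 to 72 mm above the table) with an upright bar on it, 72 to 104 mm above the table: 16 mm thick, from 34 mm behind the axis to 24 mm ahead, then a nose 8 mm thick to 42 mm ahead of the axis; white line on top towards the nose
- dial_nose (a point): end of the dial's nose, 42 mm from the axis, 72 mm above the table
- marker (a joint): angle (rad) of the set marker on the same scale as dial (same zero and sense): the dial is set when dial equals this. Stiff; leave it alone
- marker_tip (a point): point 42 mm from the dial's axis, 72 mm above the table, in the direction of the set marker; the marker itself is a dark steel tab 13 mm wide, 44 to 66 mm from the axis, up to 70 mm above the table
- start (a joint): travel (m) of the spring start button: 0 up, 0.006 fully down (5 N)
- start_top (a point): top centre of the round grey start button, 38 mm diameter, on the control box 66 mm to -y of its centre, pressed straight down
- tipbox: bystander: white pipette tip box with yellow top, 80 x 120 x 52 mm, origin under its centre
- bottle: bystander: amber jar, 60 mm diameter, 110 mm tall, origin under its centre
- beaker: bystander: glass beaker, 72 mm diameter, 90 mm tall, origin under its centre
- pen: bystander: marker pen lying along its x, 140 x 15 x 15 mm
- timer: bystander: white square bench timer 65 x 65 x 22 mm, origin under its centre

How it is judged (in metres and radians):
On the way, in this order (a step that is already met when the one before it is completed fails the run):
1. the carrier sits in the next station's detent (within 4 mm) (value of joint carrier between 0.096 and 0.104 m), for 0.2 s.
2. with the carrier there, the clamp arm is swung over its ledge (all of step 1 and value of joint clamp above 1.42 rad), for 0.2 s.
3. with the carrier clamped, the dial's nose points at the set marker (within 4 mm at the nose, about 5 degrees) (all of step 2 and horizontal distance between dial_nose and marker_tip below 0.004 m), for 0.3 s.
4. with all that set, the start button is pressed down (all of step 3 and value of joint start above 0.0045 m), for 0.05 s.
At the end, for the whole second after the job is handed in: The carrier is at rest within 4 mm of the middle of the next station's detent, the clamp within 0.15 rad of its stop, the dial's nose within 4 mm of the set marker's direction (dial_nose to marker_tip), the start button has been pressed and is up again (all of step 3 and value of joint start below 0.0015 m and velocity of joint carrier below 0.01 m/s and velocity of joint each of dial, clamp below 0.05 rad/s); the robot touches nothing.
It fails at once if a bystander is shifted by more than 25 mm (distance of any of tipbox, bottle, beaker, pen, timer from where it was at the start of the episode above 0.025 m).
It fails at once if the set marker is moved (distance of marker_tip from where it was at the start of the episode above 0.004 m).
It also fails if it takes over 69 s, if anything falls off the work surface, if the arm or the gripper's body presses on something with over 40 N, if the wrist force passes 120 N, or if a joint passes its speed limit or range.

## Working session

There is one attempt and no reset: what is moved stays moved. The work goes in short steps, Python scripts to look and compute and a tool call to move; the robot and the scene stay as the last step left them, time stands still between calls to the robot, and variables do not carry over. Pictures are saved under pics/ and viewed, at most 10 in all, crops included, and the job is handed in when it is done.

Besides the shell and the picture viewer there is one more tool, called by a JSON object that holds its "fn" and its "kwargs", one argument or row to a line. servo_tool: Moves the arm, as the interface text tells. Its arguments: {"type":"object","properties":{"fingers":{"type":"array"},"xyz":{"type":"array"},"dr":{"type":"array"},"force":{"type":"number"}},"required":["fingers","xyz","dr"]}

```bash
mkdir -p pics; cat > h.py <<'E'
import numpy as np, cv2
from station import env
def snap(n,f):
    s=env.snapshot(n); cv2.imwrite('pics/'+f,cv2.cvtColor(s['img'],cv2.COLOR_RGB2BGR)); 
    import pickle; pickle.dump(s,open('pics/'+f+'.pkl','wb')); return s
def load(f):
    import pickle; return pickle.load(open('pics/'+f+'.pkl','rb'))
def KD(s): return np.array([[s['fx'],0,s['cx']],[0,s['fy'],s['cy']],[0,0,1.]]),np.array(s['dist_coeffs'],float)
def pix2w(s,uv,z):
    K,D=KD(s); R=cv2.Rodrigues(np.array(s['rvec'],float))[0]; t=np.array(s['tvec'],float).ravel()
    n=cv2.undistortPoints(np.array(uv,float).reshape(1,1,2),K,D).ravel()
    d=R.T@np.array([n[0],n[1],1]); c=-R.T@t
    return c+d*(z-c[2])/d[2]
def proj(s,P):
    K,D=KD(s); return cv2.projectPoints(np.array(P,float).reshape(-1,1,3),np.array(s['rvec'],float),np.array(s['tvec'],float),K,D)[0].reshape(-1,2)
E
python3 - <<'E'
from h import *
for n in('top','side'):
    s=snap(n,n+'0.png'); R=cv2.Rodrigues(np.array(s['rvec'],float))[0]; print(n,-R.T@np.array(s['tvec']).ravel(),s['fx'])
o=env.get_obs(); print(o['t'],o['ee_pos'],o['orientation'],o['force'],o['grip_width'])
E
```

```text
top [ 422.93491337    1.14643154 1047.30130449] 496.8042231680405
side [ 499.81912228 -683.00011563  738.7044298 ] 453.723323111353
0.1 [ 179.08986211 -519.51266523  249.57105666] [ 9.86268222e-01  1.65149565e-01 -7.83378814e-06 -7.84684053e-04] [0.83123694 0.63298709 0.44176074] 85.51500341962713
```

View pics/top0.png

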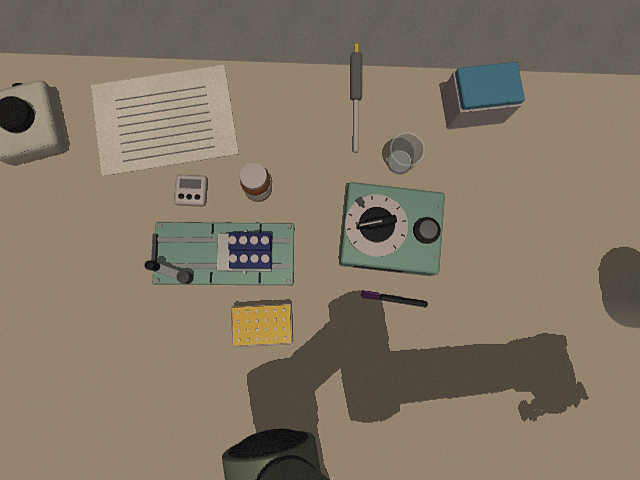

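View pics/side0.png

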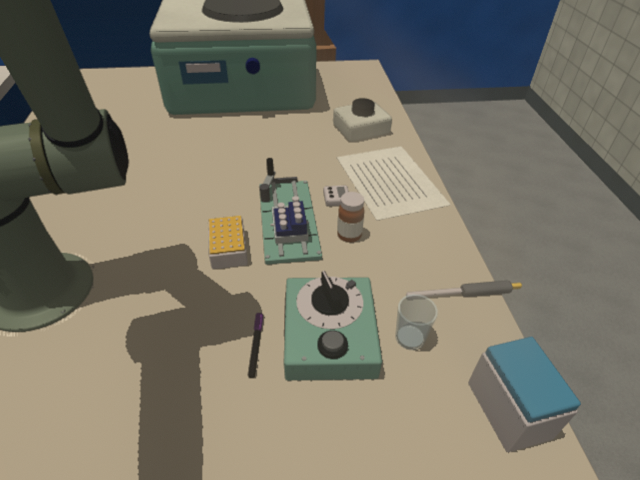

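```bash
python3 - <<'E'
from h import *
s=load('top0.png'); im=cv2.cvtColor(s['img'],cv2.COLOR_RGB2BGR)
a=cv2.resize(im[210:300,140:305],None,fx=4.8,fy=4.8,interpolation=cv2.INTER_CUBIC)[:,:792]
b=cv2.resize(im[175:285,330:455],None,fx=5.4,fy=5.4,interpolation=cv2.INTER_CUBIC)
cv2.imwrite('pics/a.png',a); cv2.imwrite('pics/b.png',b)
E
```

```text
(no output)
```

View pics/a.png

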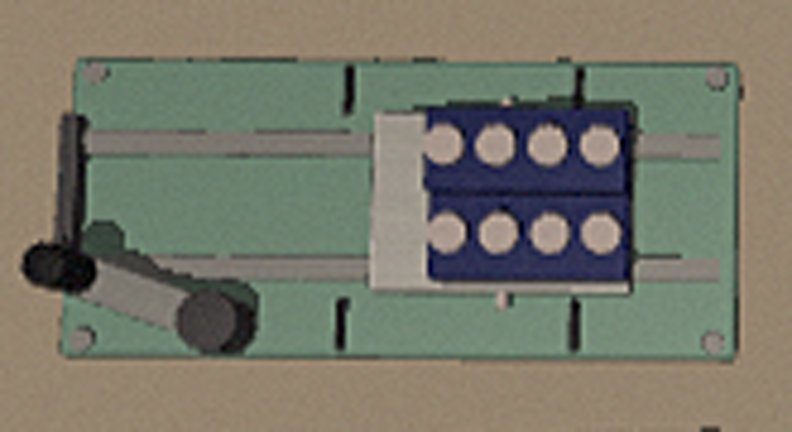

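View pics/b.png

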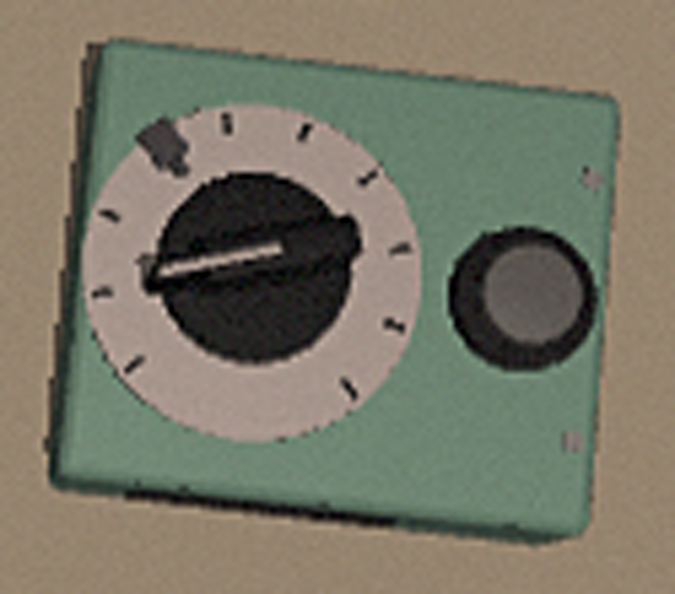

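```bash
cat > fit.py <<'E'
from h import *
s=load('top0.png')
A=lambda p:np.array(p)/4.8+[140,210]
B=lambda p:np.array(p)/5.4+[330,175]
def fit(pix,mod,z):
    W=np.array([pix2w(s,p,z)[:2] for p in pix]); M=np.array(mod,float)
    mw,mm=W.mean(0),M.mean(0); U,_,Vt=np.linalg.svd((M-mm).T@(W-mw)); R=(U@Vt).T
    t=mw-R@mm; print('yaw deg',np.degrees(np.arctan2(R[1,0],R[0,0])),'org',t,'det',np.linalg.det(R)); print('res',np.round(W-(M@R.T+t),1).tolist()); return R,t
Rr,tr=fit([A(p) for p in[(77,60),(738,65),(737,357),(62,355)]],[(65,150),(65,-140),(-65,-140),(-65,150)],16)
Rc,tc=fit([B(p) for p in[(103,38),(620,97),(585,540),(52,488)]],[(85,100),(85,-100),(-85,-100),(-85,100)],60)
if __name__=='__main__':
    L=lambda p,z:Rr.T@(pix2w(s,A(p),z)[:2]-tr)
    print('lines',L((349,90),16),L((580,88),16),L((342,325),16),L((574,325),16))
    print('tabs',L((507,102),32),L((504,300),32))
    print('ledge front',L((373,112),42),L((370,290),42),'rack rear top',L((632,108),76),L((630,280),60))
    print('pivot',L((207,320),62),'post top',L((38,265),100))
    ax=tc+Rc@[0,35]; print('axis',ax,'start',tc+Rc@[0,-66],pix2w(s,B((533,293)),70))
    C=lambda p,z:Rc.T@(pix2w(s,B(p),z)[:2]-ax)
    for n,p,z in[('nose',(150,275),104),('lineend',(158,272),104),('linestart',(280,247),104),('tail',(348,228),104),('mark',(160,142),70),('marktip',(184,172),70),('disc',(255,267),72),('scale',(252,272),60)]:
        q=C(p,z); th=np.degrees(np.arctan2(q[1],q[0])); print(n,q.round(1),np.hypot(*q).round(1),'dialdeg',(135-th)%360)
E
python3 fit.py
```

```text
yaw deg 1.2317192181150345 org [534.5497657  163.59992177] det 1.0000000000000004
res [[-0.9, -1.1], [-1.3, 1.3], [1.1, 0.7], [1.1, -1.0]]
yaw deg -4.906389008085294 org [ 589.40268984 -175.6077143 ] det 0.9999999999999999
res [[0.3, -1.9], [0.3, 0.4], [1.2, 1.5], [-1.7, 0.1]]
lines [51.55476039 30.69707218] [ 53.0524972  -69.71736687] [-50.69468995  30.31843314] [-50.34451072 -69.06194498]
tabs [ 44.16005316 -39.9560012 ] [-40.86744045 -40.65461608]
ledge front [37.95760739 15.44286285] [-37.61545507  14.31770154] rack rear top [ 35.06648799 -96.45983084] [-34.44791491 -95.69142383]
pivot [-51.71551944  76.94722558] post top [-32.72464614 134.98222727]
axis [ 592.39617069 -140.73596252] start [ 583.75784023 -241.36587481] [ 587.78054533 -245.57439036   70.        ]
nose [-11.1  40.6] 42.1 dialdeg 29.65320028301913
lineend [-9.7 37.8] 39.1 dialdeg 30.577889219015603
linestart [ 4.3 -4.9] 6.5 dialdeg 183.59106578730308
tail [ 14.  -28.6] 31.8 dialdeg 198.970043258879
mark [45.5 38.6] 59.7 dialdeg 94.68370277052279
marktip [35.2 28.6] 45.3 dialdeg 95.86475792769929
disc [ 2.  -0.8] 2.2 dialdeg 155.64673290858278
scale [ 2.3 -1.4] 2.6 dialdeg 166.56717877578487
```

Rail yaw is 1.2° with its origin at (534.5, 163.6), and the carrier sits at about 0.030 m. The clamp post is at rail (-33, 135), so the clamp angle is about 0.3 rad. The dial reads about 27° and the marker about 93°. These agree with the given sizes, so I'm moving.

{"fn": "servo_tool", "kwargs": {
  "fingers": [1, 1, 1, 1, 1],
  "xyz": [
    [0, 0, 0],
    [0, 0, 0],
    [33, -50, 0],
    [33, -50, 0],
    [33, -50, 0]
  ],
  "dr": [
    [0, 0, 0.166],
    [0, 0, 0.166],
    [0, 0, 0],
    [0, 0, 0],
    [0, 0, 0]
  ]
}}

```text
t: 0.72
ee_pos: [278.7, -368.4, 249.9]
orientation: [1.0, -0.001, -0.0, -0.0]
force: [1.4, -0.5, -0.1]
grip_width: -0.1
grasp_force: 0.0
```

{"fn": "servo_tool", "kwargs": {
  "fingers": [1, 1, 1, 1, 1],
  "xyz": [
    [33, -50, 0],
    [33, -50, 0],
    [33, -50, 0],
    [33, -50, 0],
    [33, -50, 0]
  ],
  "dr": [
    [0, 0, 0],
    [0, 0, 0],
    [0, 0, 0],
    [0, 0, 0],
    [0, 0, 0]
  ]
}}

```text
t: 1.35
ee_pos: [443.9, -118.3, 250.2]
orientation: [1.0, -0.0, 0.0, 0.0]
force: [-0.4, -0.8, 0.2]
grip_width: -0.0
grasp_force: 0.0
```

{"fn": "servo_tool", "kwargs": {
  "fingers": [1, 1, 1, 1, 1],
  "xyz": [
    [31, -51, 0],
    [31, -51, 0],
    [31, -51, 0],
    [0, 0, 60],
    [0, 0, 60]
  ],
  "dr": [
    [0, 0, 0],
    [0, 0, 0],
    [0, 0, 0],
    [0, 0, 0],
    [0, 0, 0]
  ]
}}

```text
t: 1.98
ee_pos: [537.0, 34.0, 129.1]
orientation: [1.0, 0.001, 0.001, 0.0]
force: [-0.1, -0.0, -0.0]
grip_width: 0.5
grasp_force: 0.0
```

{"fn": "servo_tool", "kwargs": {
  "fingers": [1, 1, 1, 1, 1],
  "xyz": [
    [0, 0, 50],
    [0, 0, 25],
    [0, -5, 0],
    [0, -5, 0],
    [0, 0, 0]
  ],
  "dr": [
    [0, 0, 0],
    [0, 0, 0],
    [0, 0, 0],
    [0, 0, 0],
    [0, 0, 0]
  ]
}}

```text
t: 2.6
ee_pos: [537.5, 43.4, 56.8]
orientation: [1.0, 0.0, 0.001, 0.0]
force: [-0.1, 0.8, 0.2]
grip_width: -0.5
grasp_force: 0.0
```

{"fn": "servo_tool", "kwargs": {
  "fingers": [1, 1, 1, 1, 1],
  "xyz": [
    [0, -4, 0],
    [0, -4, 0],
    [0, -4, 0],
    [0, -4, 0],
    [0, -4, 0]
  ],
  "dr": [
    [0, 0, 0],
    [0, 0, 0],
    [0, 0, 0],
    [0, 0, 0],
    [0, 0, 0]
  ]
}}

```text
t: 3.22
ee_pos: [536.4, 63.0, 55.4]
orientation: [1.0, -0.0, 0.0, 0.0]
force: [0.1, -2.4, 2.7]
grip_width: -0.1
grasp_force: 1.4
```

{"fn": "servo_tool", "kwargs": {
  "fingers": [1, 1, 1, 1, 1],
  "xyz": [
    [0, -9, 0],
    [0, -9, 0],
    [0, -9, 0],
    [0, -9, 0],
    [0, -9, 0]
  ],
  "dr": [
    [0, 0, 0],
    [0, 0, 0],
    [0, 0, 0],
    [0, 0, 0],
    [0, 0, 0]
  ]
}}

```text
t: 3.85
ee_pos: [536.2, 90.9, 55.3]
orientation: [1.0, 0.013, -0.0, -0.007]
force: [-0.1, -1.5, 0.4]
grip_width: -0.2
grasp_force: 0.9
```

```bash
python3 - <<'E'
from h import *
s=snap('top','top1.png'); im=cv2.cvtColor(s['img'],cv2.COLOR_RGB2BGR)
cv2.imwrite('pics/a1.png',cv2.resize(im[210:300,140:305],None,fx=4.8,fy=4.8,interpolation=cv2.INTER_CUBIC))
E
```

```text
(no output)
```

View pics/a1.png

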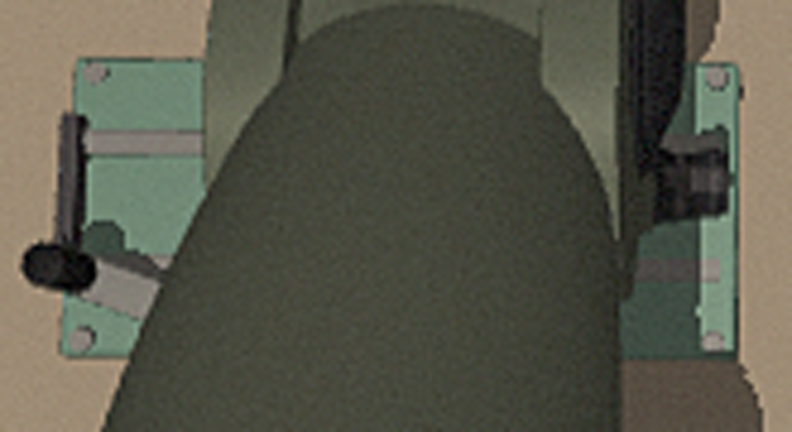

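The arm hides the carrier in this view. The TCP also lags the command (91 against 108), so I'll check the state.

```bash
python3 - <<'E'
from h import *
o=env.get_obs(); print({k:np.round(v,3).tolist() for k,v in o.items()})
s=snap('side','side1.png'); im=cv2.cvtColor(s['img'],cv2.COLOR_RGB2BGR)
cv2.imwrite('pics/s1.png',cv2.resize(im[120:300,180:400],None,fx=3.3,fy=3.3,interpolation=cv2.INTER_CUBIC))
E
```

```text
{'t': 3.9, 'qpos': [0.025, 0.523, -0.451, 0.597, 0.015, 3.141], 'dq': [-0.006, -0.001, -0.003, -0.003, -0.002, -0.0], 'joint_efforts': [-0.327, -47.254, 19.363, -0.086, 0.09, 0.002], 'ee_pos': [536.17, 91.441, 55.344], 'orientation': [1.0, 0.013, -0.0, -0.007], 'force': [-0.519, -1.129, 1.265], 'torque': [-0.121, -0.017, -0.012], 'grasp_force': 0.494, 'grip_width': 0.056}
```

View pics/s1.png

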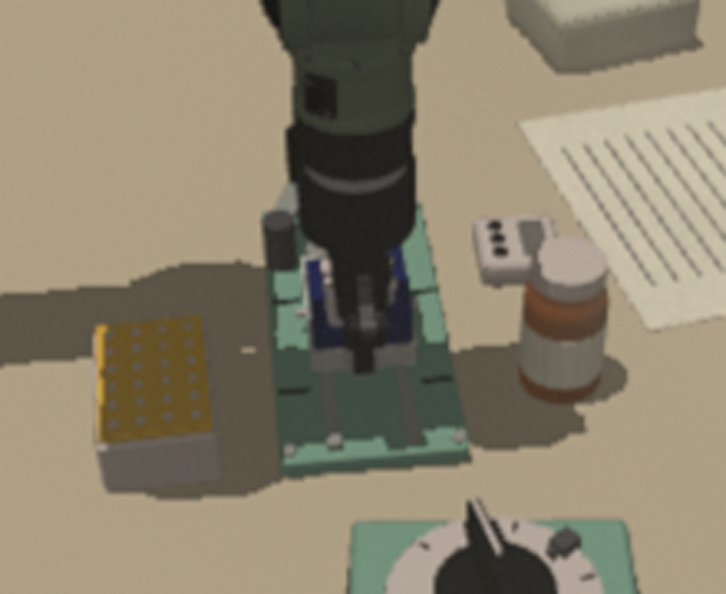

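Joint 6 is at its limit (3.141). I'll back off, turn the tool -90° about its z axis and push on from there.

{"fn": "servo_tool", "kwargs": {
  "fingers": [1, 1, 1, 1, 1],
  "xyz": [
    [0, 12, 0],
    [0, 0, 0],
    [0, 0, 0],
    [0, 0, 0],
    [0, 0, 0]
  ],
  "dr": [
    [0, 0, 0],
    [0, 0, -0.18],
    [0, 0, -0.18],
    [0, 0, -0.18],
    [0, 0, -0.18]
  ]
}}

```text
t: 4.58
ee_pos: [536.6, 77.9, 55.2]
orientation: [0.93, 0.367, 0.002, -0.007]
force: [0.6, 0.1, 0.2]
grip_width: -0.2
grasp_force: 0.0
```

{"fn": "servo_tool", "kwargs": {
  "fingers": [1, 1, 1, 1, 1],
  "xyz": [
    [0, 0, 0],
    [0, 0, 0],
    [0, 0, 0],
    [0, 0, 0],
    [0, 0, 0]
  ],
  "dr": [
    [0, 0, -0.18],
    [0, 0, -0.18],
    [0, 0, -0.18],
    [0, 0, -0.18],
    [0, 0, 0]
  ]
}}

```text
t: 5.2
ee_pos: [536.6, 78.0, 55.2]
orientation: [0.744, 0.668, 0.004, -0.005]
force: [-0.1, -0.5, -0.4]
grip_width: -0.2
grasp_force: 0.0
```

{"fn": "servo_tool", "kwargs": {
  "fingers": [1, 1, 1, 1, 1],
  "xyz": [
    [0, 0, 0],
    [10, 0, 0],
    [8, 0, 0],
    [6, 0, 0],
    [6, 0, 0]
  ],
  "dr": [
    [0, 0, -0.127],
    [0, 0, 0],
    [0, 0, 0],
    [0, 0, 0],
    [0, 0, 0]
  ]
}}

```text
t: 5.82
ee_pos: [535.8, 109.0, 55.6]
orientation: [0.7, 0.715, 0.005, -0.005]
force: [-0.3, -2.0, -0.0]
grip_width: -0.2
grasp_force: 0.0
```

{"fn": "servo_tool", "kwargs": {
  "fingers": [1, 1, 1, 1],
  "xyz": [
    [3, 0, 0],
    [3, 0, 0],
    [3, 0, 0],
    [0, 0, 0]
  ],
  "dr": [
    [0, 0, 0],
    [0, 0, 0],
    [0, 0, 0],
    [0, 0, 0]
  ]
}}

```text
t: 6.32
ee_pos: [535.6, 117.7, 55.9]
orientation: [0.699, 0.715, 0.005, -0.005]
force: [-0.4, -1.8, -0.0]
grip_width: 0.4
grasp_force: 1.0
```

{"fn": "servo_tool", "kwargs": {
  "fingers": [1, 1],
  "xyz": [
    [2, 0, 0],
    [2, 0, 0]
  ],
  "dr": [
    [0, 0, 0],
    [0, 0, 0]
  ]
}}

```text
t: 6.58
ee_pos: [535.6, 118.5, 56.0]
orientation: [0.7, 0.714, 0.002, -0.002]
force: [-1.1, -14.2, 2.9]
grip_width: 0.3
grasp_force: 6.2
```

{"fn": "servo_tool", "kwargs": {
  "fingers": [1],
  "xyz": [
    [2, 0, 0]
  ],
  "dr": [
    [0, 0, 0]
  ]
}}

```text
t: 6.7
ee_pos: [535.5, 119.4, 56.0]
orientation: [0.7, 0.714, 0.001, -0.001]
force: [-1.0, -13.4, 1.6]
grip_width: -0.0
grasp_force: 7.1
```

{"fn": "servo_tool", "kwargs": {
  "fingers": [1],
  "xyz": [
    [2, 0, 0]
  ],
  "dr": [
    [0, 0, 0]
  ]
}}

```text
t: 6.82
ee_pos: [535.5, 123.6, 56.0]
orientation: [0.7, 0.714, 0.003, -0.004]
force: [-0.7, -4.5, -0.0]
grip_width: 0.3
grasp_force: 2.9
```

{"fn": "servo_tool", "kwargs": {
  "fingers": [1, 1, 1, 1],
  "xyz": [
    [0, 0, 0],
    [-14, 0, 0],
    [0, 0, -50],
    [0, 0, -50]
  ],
  "dr": [
    [0, 0, 0],
    [0, 0, 0],
    [0, 0, 0],
    [0, 0, 0]
  ]
}}

```text
t: 7.32
ee_pos: [535.3, 109.9, 156.3]
orientation: [0.7, 0.715, 0.005, -0.006]
force: [0.3, -0.4, 0.3]
grip_width: 0.1
grasp_force: 0.0
```

{"fn": "servo_tool", "kwargs": {
  "fingers": [-0.3, -0.3, -0.3, -0.3, -0.3],
  "xyz": [
    [47, -9, 0],
    [47, -9, 0],
    [47, -9, 0],
    [46, -10, 0],
    [0, 0, 0]
  ],
  "dr": [
    [0, 0, 0],
    [0, 0, 0],
    [0, 0, 0],
    [0, 0, 0],
    [0, 0, 0]
  ]
}}

```text
t: 7.95
ee_pos: [494.0, 299.0, 158.3]
orientation: [0.698, 0.716, 0.005, -0.005]
force: [-0.4, -1.5, 0.2]
grip_width: 55.5
grasp_force: 0.0
```

```bash
python3 - <<'E'
from h import *
s=snap('top','top2.png'); im=cv2.cvtColor(s['img'],cv2.COLOR_RGB2BGR)
s2=snap('side','side2.png'); i2=cv2.cvtColor(s2['img'],cv2.COLOR_RGB2BGR)
a=cv2.resize(im[200:300,140:305],None,fx=4,fy=4,interpolation=cv2.INTER_CUBIC)[:, :400]
b=cv2.resize(i2[140:270,230:330],None,fx=4,fy=4,interpolation=cv2.INTER_CUBIC)[:400]
cv2.imwrite('pics/c2.png',np.hstack([cv2.resize(im[200:300,140:305],None,fx=3.6,fy=3.6)[:360,:594][:, :400],cv2.resize(i2[140:260,230:330],None,fx=3,fy=3)]))
E
```

```text
(no output)
```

View pics/c2.png

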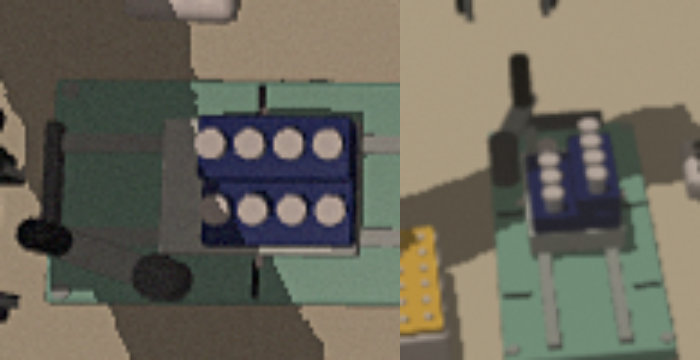

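The carrier is clearly visible: the ledge front is at crop column ~163 and the rack rear at ~357, scale 3.6. I'll convert these to rail coordinates.

```bash
python3 - <<'E'
from fit import *
L=lambda p,z:(Rr.T@(pix2w(s,np.array(p)/3.6+[140,200],z)[:2]-tr)).round(1)
print('front(want 85)',L((165,120),42),L((160,250),42),'rear(want -25)',L((357,118),76),L((354,243),60),'line(30)',L((262,97),16),'rearslab',L((357,253),42))
print('post',L((28,235),100),'pivot?',L((155,276),62))
# automated: blue mask extents
t=load('top2.png')['img'].astype(int); r=t[230:272,190:245]; m=(r[...,2]>r[...,0]+30)&(r[...,2]>r[...,1]+30)
print([ (230+i,190+np.where(m[i])[0].max()) for i in range(4,40,4) if m[i].any()])
t=load('top0.png')['img'].astype(int); r=t[230:272,190:290]; m=(r[...,2]>r[...,0]+30)&(r[...,2]>r[...,1]+30)
print([ (230+i,190+np.where(m[i])[0].max()) for i in range(4,40,4) if m[i].any()])
E
```

```text
yaw deg 1.2317192181150345 org [534.5497657  163.59992177] det 1.0000000000000004
res [[-0.9, -1.1], [-1.3, 1.3], [1.1, 0.7], [1.1, -1.0]]
yaw deg -4.906389008085294 org [ 589.40268984 -175.6077143 ] det 0.9999999999999999
res [[0.3, -1.9], [0.3, 0.4], [1.2, 1.5], [-1.7, 0.1]]
front(want 85) [37.6 80. ] [-35.9  79.7] rear(want -25) [ 34.1 -32.5] [-33.1 -30.5] line(30) [55.4 30.7] rearslab [-37.2 -30. ]
post [-32.9 135.2] pivot? [-51.7  77.1]
[(234, np.int64(236)), (238, np.int64(236)), (242, np.int64(236)), (246, np.int64(235)), (254, np.int64(237)), (258, np.int64(237)), (262, np.int64(237)), (266, np.int64(236))]
[(234, np.int64(270)), (238, np.int64(269)), (242, np.int64(269)), (246, np.int64(269)), (254, np.int64(270)), (258, np.int64(270)), (262, np.int64(269)), (266, np.int64(270))]
```

The carrier is about 5 mm short, at roughly 0.095 m, so I'll go back and push a little more.

{"fn": "servo_tool", "kwargs": {
  "fingers": [1, 1, 1, 1, 1],
  "xyz": [
    [-48, 10, 0],
    [-48, 10, 0],
    [-48, 10, 0],
    [-48, 11, 0],
    [0, 0, 50]
  ],
  "dr": [
    [0, 0, 0],
    [0, 0, 0],
    [0, 0, 0],
    [0, 0, 0],
    [0, 0, 0]
  ]
}}

```text
t: 8.68
ee_pos: [544.9, 101.2, 108.6]
orientation: [0.702, 0.712, 0.008, -0.001]
force: [0.7, 0.4, -0.7]
grip_width: -0.0
grasp_force: 0.0
```

{"fn": "servo_tool", "kwargs": {
  "fingers": [1, 1, 1, 1, 1],
  "xyz": [
    [0, 0, 50],
    [0, 0, 0],
    [5, 0, 0],
    [5, 0, 0],
    [0, 0, 0]
  ],
  "dr": [
    [0, 0, 0],
    [0, 0, 0],
    [0, 0, 0],
    [0, 0, 0],
    [0, 0, 0]
  ]
}}

```text
t: 9.3
ee_pos: [541.0, 117.5, 57.6]
orientation: [0.699, 0.715, 0.006, -0.004]
force: [1.0, 0.5, -0.2]
grip_width: 0.0
grasp_force: 0.0
```

{"fn": "servo_tool", "kwargs": {
  "fingers": [1, 1, 1, 1],
  "xyz": [
    [3, 0, 0],
    [2, 0, 0],
    [2, 0, 0],
    [0, 0, 0]
  ],
  "dr": [
    [0, 0, 0],
    [0, 0, 0],
    [0, 0, 0],
    [0, 0, 0]
  ]
}}

```text
t: 9.8
ee_pos: [539.5, 123.9, 55.9]
orientation: [0.699, 0.715, 0.005, -0.005]
force: [-0.1, -0.3, -0.2]
grip_width: 0.1
grasp_force: 0.0
```

{"fn": "servo_tool", "kwargs": {
  "fingers": [1],
  "xyz": [
    [1.5, 0, 0]
  ],
  "dr": [
    [0, 0, 0]
  ]
}}

```text
t: 9.93
ee_pos: [539.5, 125.2, 55.8]
orientation: [0.699, 0.715, 0.005, -0.005]
force: [-0.9, -0.8, -0.1]
grip_width: -0.1
grasp_force: 0.0
```

{"fn": "servo_tool", "kwargs": {
  "fingers": [1],
  "xyz": [
    [1, 0, 0]
  ],
  "dr": [
    [0, 0, 0]
  ]
}}

```text
t: 10.05
ee_pos: [539.5, 125.9, 55.9]
orientation: [0.699, 0.715, 0.004, -0.005]
force: [-1.3, -2.9, 1.5]
grip_width: -0.2
grasp_force: 1.8
```

{"fn": "servo_tool", "kwargs": {
  "fingers": [1],
  "xyz": [
    [1, 0, 0]
  ],
  "dr": [
    [0, 0, 0]
  ]
}}

```text
t: 10.18
ee_pos: [539.5, 126.8, 55.9]
orientation: [0.7, 0.715, 0.004, -0.005]
force: [-0.6, -2.6, 0.6]
grip_width: -0.2
grasp_force: 1.1
```

{"fn": "servo_tool", "kwargs": {
  "fingers": [1],
  "xyz": [
    [1, 0, 0]
  ],
  "dr": [
    [0, 0, 0]
  ]
}}

```text
t: 10.3
ee_pos: [539.5, 128.2, 56.0]
orientation: [0.699, 0.715, 0.005, -0.005]
force: [-0.4, -0.3, 0.8]
grip_width: 0.2
grasp_force: 0.8
```

{"fn": "servo_tool", "kwargs": {
  "fingers": [1],
  "xyz": [
    [1, 0, 0]
  ],
  "dr": [
    [0, 0, 0]
  ]
}}

```text
t: 10.42
ee_pos: [539.4, 129.4, 56.0]
orientation: [0.699, 0.715, 0.005, -0.005]
force: [0.1, -1.5, 0.8]
grip_width: -0.4
grasp_force: 0.7
```

{"fn": "servo_tool", "kwargs": {
  "fingers": [1],
  "xyz": [
    [1, 0, 0]
  ],
  "dr": [
    [0, 0, 0]
  ]
}}

```text
t: 10.55
ee_pos: [539.4, 130.3, 56.0]
orientation: [0.699, 0.715, 0.005, -0.005]
force: [0.6, -1.4, -0.1]
grip_width: -0.2
grasp_force: 0.7
```

{"fn": "servo_tool", "kwargs": {
  "fingers": [1],
  "xyz": [
    [0, 0, 0]
  ],
  "dr": [
    [0, 0, 0]
  ]
}}

```text
t: 10.68
ee_pos: [539.4, 130.4, 56.0]
orientation: [0.699, 0.715, 0.005, -0.005]
force: [-0.7, -1.0, 0.4]
grip_width: 0.1
grasp_force: 0.6
```

```bash
python3 - <<'E'
from h import *
o=env.get_obs(); print(np.round(o['force'],2),o['ee_pos'])
from fit import *
def rear(f):
    s=load(f); t=s['img'].astype(int); r=t; m=(r[...,2]>r[...,0]+30)&(r[...,2]>r[...,1]+30)
    return s,m
# side view: compare carrier in side2 and now using template match of the rear-left rack / tab
a=load('side2.png'); b=snap('side','side3.png')
ga=cv2.cvtColor(a['img'],cv2.COLOR_RGB2GRAY); gb=cv2.cvtColor(b['img'],cv2.COLOR_RGB2GRAY)
P=lambda x,y,z:proj(a,[*(Rr@[x,y]+tr),z])[0]
for (x,y,z) in[(-34,-30,42),(34,-30,42),(-36,-30,32),(36,-30,32)]:
    u,v=P(x,y,z).round().astype(int); w=5
    T=ga[v-w:v+w+1,u-w:u+w+1]; S=gb[v-w-6:v+w+7,u-w-6:u+w+7]
    r=cv2.matchTemplate(S,T,cv2.TM_CCOEFF_NORMED); _,mx,_,l=cv2.minMaxLoc(r); print((u,v),mx,np.array(l)-6,'5mm->',P(x,y+5,z)-P(x,y,z))
im=cv2.cvtColor(b['img'],cv2.COLOR_RGB2BGR)
cv2.imwrite('pics/s3.png',cv2.resize(np.hstack([cv2.cvtColor(a['img'],cv2.COLOR_RGB2BGR)[180:250,250:325],im[180:250,250:325]]),None,fx=5,fy=5,interpolation=cv2.INTER_CUBIC))
E
```

```text
[-0.74 -0.95  0.45] [539.39730115 130.40294482  56.01753225]
yaw deg 1.2317192181150345 org [534.5497657  163.59992177] det 1.0000000000000004
res [[-0.9, -1.1], [-1.3, 1.3], [1.1, 0.7], [1.1, -1.0]]
yaw deg -4.906389008085294 org [ 589.40268984 -175.6077143 ] det 0.9999999999999999
res [[0.3, -1.9], [0.3, 0.4], [1.2, 1.5], [-1.7, 0.1]]
(np.int64(273), np.int64(219)) 0.8311219811439514 [-1 -6] 5mm-> [-0.14220656 -1.37448665]
(np.int64(302), np.int64(217)) 0.9444958567619324 [ 0 -1] 5mm-> [-0.2358632 -1.3580252]
(np.int64(273), np.int64(222)) 0.6847976446151733 [ 0 -6] 5mm-> [-0.13924646 -1.37663897]
(np.int64(303), np.int64(220)) 0.557491660118103 [-1 -6] 5mm-> [-0.23712261 -1.35928417]
```

View pics/s3.png

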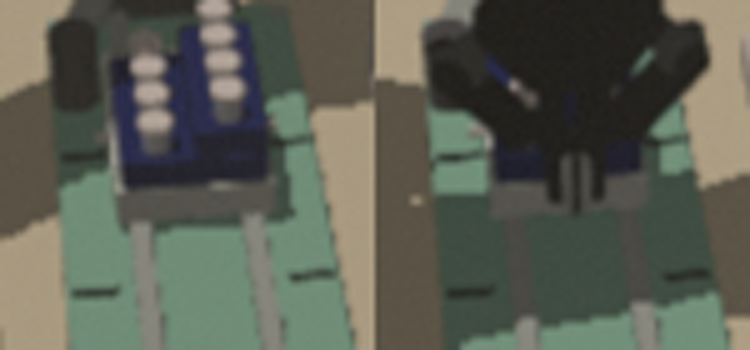

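{"fn": "servo_tool", "kwargs": {
  "fingers": [1, 1],
  "xyz": [
    [1, 0, 0],
    [0, 0, 0]
  ],
  "dr": [
    [0, 0, 0],
    [0, 0, 0]
  ]
}}

```text
t: 10.98
ee_pos: [539.4, 131.3, 56.0]
orientation: [0.699, 0.715, 0.005, -0.005]
force: [-0.8, -2.1, 0.1]
grip_width: -0.1
grasp_force: 0.6
```

{"fn": "servo_tool", "kwargs": {
  "fingers": [1, 1],
  "xyz": [
    [1, 0, 0],
    [0, 0, 0]
  ],
  "dr": [
    [0, 0, 0],
    [0, 0, 0]
  ]
}}

```text
t: 11.22
ee_pos: [539.3, 132.3, 56.0]
orientation: [0.699, 0.715, 0.005, -0.005]
force: [0.4, -1.7, 0.4]
grip_width: 0.0
grasp_force: 0.7
```

{"fn": "servo_tool", "kwargs": {
  "fingers": [1, 1, 1],
  "xyz": [
    [-14, 0, 0],
    [0, 0, -50],
    [0, 0, -50]
  ],
  "dr": [
    [0, 0, 0],
    [0, 0, 0],
    [0, 0, 0]
  ]
}}

```text
t: 11.6
ee_pos: [539.1, 116.1, 156.4]
orientation: [0.7, 0.714, 0.004, -0.006]
force: [0.4, 0.0, -0.2]
grip_width: -0.1
grasp_force: 0.0
```

{"fn": "servo_tool", "kwargs": {
  "fingers": [-0.3, -0.3, -0.3, -0.3, -0.3],
  "xyz": [
    [45, -10, 0],
    [45, -10, 0],
    [45, -10, 0],
    [45, -10, 0],
    [0, 0, 0]
  ],
  "dr": [
    [0, 0, 0],
    [0, 0, 0],
    [0, 0, 0],
    [0, 0, 0],
    [0, 0, 0]
  ]
}}

```text
t: 12.22
ee_pos: [495.1, 298.1, 158.3]
orientation: [0.698, 0.716, 0.005, -0.005]
force: [-0.8, -1.3, 1.0]
grip_width: 55.6
grasp_force: 0.0
```

```bash
python3 - <<'E'
from h import *
a=load('top0.png');b=load('top2.png');c=snap('top','top4.png')
R=lambda f:cv2.resize(cv2.cvtColor(f['img'],cv2.COLOR_RGB2GRAY),None,fx=8,fy=8,interpolation=cv2.INTER_CUBIC)
T=R(a)[228*8:274*8,240*8:280*8]   # rear 3/4 of rack at start
for f in(b,c):
    r=cv2.matchTemplate(R(f)[215*8:285*8,180*8:300*8],T,cv2.TM_CCOEFF_NORMED); _,mx,_,l=cv2.minMaxLoc(r)
    print(mx,'shift px',(l[0]/8+180-240, l[1]/8+215-228))
Z=65
print('mm/px at z65',np.linalg.norm(pix2w(a,(230,250),Z)-pix2w(a,(260,250),Z))/30)
o=env.get_obs(); print(o['ee_pos'])
E
```

```text
0.8774077892303467 shift px (-33.625, -0.25)
0.859257161617279 shift px (-37.0, -0.25)
mm/px at z65 1.9767417858470289
[495.42571232 296.52591165 158.17291409]
```

```bash
python3 - <<'E'
from fit import *
def prof(f,row,c0,c1):
    g=load(f)['img'].astype(int).sum(2)//3; print(f,row,c0,g[row,c0:c1].tolist())
for f,c0,c1 in(('top0.png',236,264),('top2.png',203,228),('top4.png',203,228)):
    for row in(230,231,271,272,273): prof(f,row,c0,c1)
for row in(227,276,278): prof('top0.png',row,203,228)
for z in(27,32,37):
  print(z,[proj(s,[*(Rr@[x,y]+tr),z])[0].round(2).tolist() for x in(42,-42) for y in(-40.5,30)], 'line',proj(s,[*(Rr@[-52,30]+tr),16]).round(1).tolist())
E
```

```text
yaw deg 1.2317192181150345 org [534.5497657  163.59992177] det 1.0000000000000004
res [[-0.9, -1.1], [-1.3, 1.3], [1.1, 0.7], [1.1, -1.0]]
yaw deg -4.906389008085294 org [ 589.40268984 -175.6077143 ] det 0.9999999999999999
res [[0.3, -1.9], [0.3, 0.4], [1.2, 1.5], [-1.7, 0.1]]
top0.png 230 236 [111, 117, 120, 112, 114, 118, 114, 111, 119, 146, 85, 49, 119, 114, 115, 116, 117, 120, 53, 57, 51, 54, 62, 27, 8, 41, 127, 117]
top0.png 231 236 [50, 56, 51, 53, 50, 47, 55, 58, 106, 166, 104, 52, 54, 50, 52, 52, 53, 58, 56, 56, 57, 61, 62, 37, 18, 33, 60, 53]
top0.png 271 236 [92, 101, 97, 99, 92, 98, 94, 127, 169, 103, 47, 99, 99, 101, 99, 100, 95, 95, 98, 99, 96, 100, 101, 88, 94, 99, 92, 97]
top0.png 272 236 [121, 126, 123, 123, 121, 120, 123, 149, 170, 108, 46, 130, 129, 125, 121, 128, 127, 131, 130, 124, 126, 130, 132, 40, 98, 131, 127, 127]
top0.png 273 236 [125, 122, 123, 126, 125, 121, 124, 139, 160, 106, 65, 124, 123, 124, 122, 123, 125, 127, 127, 124, 122, 128, 104, 16, 20, 138, 128, 129]
top2.png 230 203 [115, 115, 118, 117, 116, 116, 117, 117, 98, 55, 97, 84, 51, 58, 53, 51, 55, 
[... 1175 characters left out ...]
203 [114, 113, 114, 116, 114, 116, 116, 123, 98, 13, 34, 124, 120, 115, 110, 115, 116, 116, 115, 116, 118, 117, 116, 113, 110]
top0.png 276 203 [120, 121, 120, 118, 121, 126, 137, 19, 24, 133, 126, 121, 120, 121, 119, 124, 118, 120, 123, 117, 121, 124, 122, 119, 121]
top0.png 278 203 [122, 116, 118, 121, 119, 124, 128, 22, 13, 136, 125, 122, 121, 121, 123, 121, 123, 123, 126, 121, 122, 127, 124, 123, 124]
27 [[246.14, 232.66], [211.93, 232.46], [245.2, 273.23], [210.56, 273.1]] line [[211.4, 278.3]]
32 [[245.87, 232.29], [211.49, 232.09], [244.91, 273.06], [210.11, 272.93]] line [[211.4, 278.3]]
37 [[245.59, 231.91], [211.04, 231.71], [244.62, 272.88], [209.65, 272.75]] line [[211.4, 278.3]]
```

The tab and line profiles put the carrier at about 0.1005 to 0.102 m. I'll check from the front face that the detent resists, because the clamp must not close before step 1 is met.

{"fn": "servo_tool", "kwargs": {
  "fingers": [1, 1, 1, 1, 1],
  "xyz": [
    [-11, 33, 0],
    [-11, 33, 0],
    [0, 0, 54],
    [0, 0, 54],
    [0, 0, 0]
  ],
  "dr": [
    [0, 0, 0],
    [0, 0, 0],
    [0, 0, 0],
    [0, 0, 0],
    [0, 0, 0]
  ]
}}

```text
t: 12.9
ee_pos: [558.7, 273.7, 45.7]
orientation: [0.7, 0.714, 0.0, -0.007]
force: [-1.6, -1.0, -0.7]
grip_width: 0.1
grasp_force: 0.0
```

{"fn": "servo_tool", "kwargs": {
  "fingers": [1, 1, 1, 1, 1],
  "xyz": [
    [-4, 0, 0],
    [-3, 0, 0],
    [-3, 0, 0],
    [-2, 0, 0],
    [0, 0, 0]
  ],
  "dr": [
    [0, 0, 0],
    [0, 0, 0],
    [0, 0, 0],
    [0, 0, 0],
    [0, 0, 0]
  ]
}}

```text
t: 13.52
ee_pos: [562.7, 264.9, 50.3]
orientation: [0.699, 0.715, 0.005, -0.005]
force: [0.8, -0.6, -0.4]
grip_width: 0.0
grasp_force: 0.0
```

{"fn": "servo_tool", "kwargs": {
  "fingers": [1, 1, 1],
  "xyz": [
    [-2, 0, 0],
    [-1, 0, 0],
    [0, 0, 0]
  ],
  "dr": [
    [0, 0, 0],
    [0, 0, 0],
    [0, 0, 0]
  ]
}}

```text
t: 13.9
ee_pos: [562.6, 262.0, 49.8]
orientation: [0.699, 0.715, 0.005, -0.005]
force: [-0.1, 1.8, 1.7]
grip_width: 0.1
grasp_force: 0.8
```

{"fn": "servo_tool", "kwargs": {
  "fingers": [1, 1],
  "xyz": [
    [-1, 0, 0],
    [0, 0, 0]
  ],
  "dr": [
    [0, 0, 0],
    [0, 0, 0]
  ]
}}

```text
t: 14.15
ee_pos: [562.6, 261.5, 49.9]
orientation: [0.699, 0.715, 0.005, -0.005]
force: [0.7, 4.3, 2.0]
grip_width: -0.2
grasp_force: 2.1
```

{"fn": "servo_tool", "kwargs": {
  "fingers": [1, 1],
  "xyz": [
    [-1, 0, 0],
    [0, 0, 0]
  ],
  "dr": [
    [0, 0, 0],
    [0, 0, 0]
  ]
}}

```text
t: 14.4
ee_pos: [562.7, 261.2, 49.9]
orientation: [0.699, 0.715, 0.006, -0.006]
force: [0.5, 5.7, 0.9]
grip_width: -0.4
grasp_force: 3.2
```

{"fn": "servo_tool", "kwargs": {
  "fingers": [1, 1],
  "xyz": [
    [-1, 0, 0],
    [0, 0, 0]
  ],
  "dr": [
    [0, 0, 0],
    [0, 0, 0]
  ]
}}

```text
t: 14.65
ee_pos: [562.7, 261.0, 49.9]
orientation: [0.699, 0.715, 0.006, -0.006]
force: [-0.5, 9.9, 0.8]
grip_width: 0.1
grasp_force: 4.3
```

The carrier resists 10 N backwards without moving, so the detent holds it. I'll retreat to above the clamp post and re-measure.

{"fn": "servo_tool", "kwargs": {
  "fingers": [1, 1, 1, 1, 1],
  "xyz": [
    [16, 0, 0],
    [0, 0, -55],
    [0, 0, -55],
    [11, -32, 0],
    [11, -32, 0]
  ],
  "dr": [
    [0, 0, 0],
    [0, 0, 0],
    [0, 0, 0],
    [0, 0, 0],
    [0, 0, 0]
  ]
}}

```text
t: 15.28
ee_pos: [497.5, 293.8, 160.9]
orientation: [0.7, 0.714, 0.005, -0.004]
force: [-0.5, 0.3, -0.1]
grip_width: -0.1
grasp_force: 0.0
```

{"fn": "servo_tool", "kwargs": {
  "fingers": [-0.3, -0.3, -0.3],
  "xyz": [
    [0, 0, 0],
    [0, 0, 0],
    [0, 0, 0]
  ],
  "dr": [
    [0, 0, 0],
    [0, 0, 0],
    [0, 0, 0]
  ]
}}

```text
t: 15.65
ee_pos: [498.8, 293.7, 160.1]
orientation: [0.7, 0.714, 0.005, -0.005]
force: [0.2, -0.2, -0.2]
grip_width: 53.9
grasp_force: 0.0
```

```bash
python3 - <<'E'
from h import *
a=load('top0.png');b=load('top4.png');c=snap('top','top5.png')
R=lambda f:cv2.resize(cv2.cvtColor(f['img'],cv2.COLOR_RGB2GRAY),None,fx=8,fy=8,interpolation=cv2.INTER_CUBIC)
for ref,n in((a,'top0'),(b,'top4')):
    dx=0 if n=='top0' else -37
    T=R(ref)[228*8:274*8,(240+dx)*8:(280+dx)*8]
    r=cv2.matchTemplate(R(c)[215*8:285*8,180*8:300*8],T,cv2.TM_CCOEFF_NORMED); _,mx,_,l=cv2.minMaxLoc(r)
    print(n,mx,'shift px',(l[0]/8+180-240-dx, l[1]/8+215-228))
g=c['img'].astype(int).sum(2)//3
for r in(229,230,231,271,272,273): print(r,g[r,203:220].tolist())
o=env.get_obs(); print(o['ee_pos'],o['qpos'])
E
```

```text
top0 0.8641918897628784 shift px (-35.25, -0.25)
top4 0.9678466320037842 shift px (1.625, 0.0)
229 [118, 116, 120, 120, 121, 115, 116, 123, 112, 23, 28, 133, 113, 114, 111, 118, 114]
230 [117, 115, 115, 119, 116, 114, 117, 130, 145, 66, 19, 126, 56, 60, 56, 53, 57]
231 [46, 55, 56, 54, 56, 52, 50, 56, 72, 81, 40, 59, 59, 58, 57, 58, 61]
271 [63, 59, 63, 62, 70, 55, 80, 86, 66, 60, 60, 58, 55, 54, 55, 113, 113]
272 [70, 62, 66, 62, 60, 58, 80, 88, 51, 62, 63, 63, 59, 63, 58, 124, 128]
273 [66, 64, 59, 63, 62, 65, 77, 83, 51, 69, 55, 65, 64, 60, 58, 54, 131]
[498.7010566  293.65811725 160.02578306] [ 0.39860026  0.44744103 -0.25394141  0.86441341  0.01221618  1.94855071]
```

Carrier now measures about 0.0995 m, with the tabs level with the station lines. Next I'll grip the clamp post at about (498.7, 298).

{"fn": "servo_tool", "kwargs": {
  "fingers": [-0.3, -0.3, -0.3, 1, 1],
  "xyz": [
    [4, 0, 0],
    [0, 0, 40],
    [0, 0, 38],
    [0, 0, 0],
    [0, 0, 0]
  ],
  "dr": [
    [0, 0, 0],
    [0, 0, 0],
    [0, 0, 0],
    [0, 0, 0],
    [0, 0, 0]
  ],
  "force": 20
}}

```text
t: 16.32
ee_pos: [498.8, 299.4, 83.4]
orientation: [0.699, 0.715, 0.006, -0.005]
force: [2.7, 1.9, -1.2]
grip_width: 20.0
grasp_force: 1.3
```

{"fn": "servo_tool", "kwargs": {
  "fingers": [1, 1],
  "xyz": [
    [0, 0, 0],
    [0, 0, 0]
  ],
  "dr": [
    [0, 0, 0],
    [0, 0, 0]
  ]
}}

```text
t: 16.58
ee_pos: [499.0, 299.6, 83.6]
orientation: [0.699, 0.715, 0.006, -0.004]
force: [2.7, 0.5, -1.4]
grip_width: 16.8
grasp_force: 21.5
```

{"fn": "servo_tool", "kwargs": {
  "fingers": [1, 1, 1, 1],
  "xyz": [
    [-4.9, 11.1, 0],
    [-7.1, 9.8, 0],
    [-9, 8.1, 0],
    [0, 0, 0]
  ],
  "dr": [
    [0, 0, 0],
    [0, 0, 0],
    [0, 0, 0],
    [0, 0, 0]
  ]
}}

```text
t: 17.08
ee_pos: [527.3, 278.9, 83.3]
orientation: [0.7, 0.714, 0.005, -0.005]
force: [-2.6, 0.8, 5.7]
grip_width: 17.5
grasp_force: 22.2
```

{"fn": "servo_tool", "kwargs": {
  "fingers": [1, 1, 1, 1],
  "xyz": [
    [-10.5, 6.1, 0],
    [-11.5, 3.7, 0],
    [-9, 1, 0],
    [0, 0, 0]
  ],
  "dr": [
    [0, 0, 0],
    [0, 0, 0],
    [0, 0, 0],
    [0, 0, 0]
  ]
}}

```text
t: 17.58
ee_pos: [540.2, 248.4, 83.2]
orientation: [0.7, 0.715, 0.006, -0.004]
force: [0.6, 1.3, 5.0]
grip_width: 17.4
grasp_force: 22.3
```

{"fn": "servo_tool", "kwargs": {
  "fingers": [1, 1, 1],
  "xyz": [
    [-3, 0, 0],
    [-2, 0, 0],
    [0, 0, 0]
  ],
  "dr": [
    [0, 0, 0],
    [0, 0, 0],
    [0, 0, 0]
  ]
}}

```text
t: 17.95
ee_pos: [540.8, 244.3, 83.2]
orientation: [0.699, 0.715, 0.007, -0.004]
force: [2.7, 3.8, 5.4]
grip_width: 17.6
grasp_force: 22.3
```

{"fn": "servo_tool", "kwargs": {
  "fingers": [1, 1, 1],
  "xyz": [
    [-2, 0, 0],
    [-1, 0, 0],
    [0, 0, 0]
  ],
  "dr": [
    [0, 0, 0],
    [0, 0, 0],
    [0, 0, 0]
  ]
}}

```text
t: 18.32
ee_pos: [541.1, 241.5, 83.2]
orientation: [0.699, 0.715, 0.008, -0.004]
force: [2.5, 4.9, 4.7]
grip_width: 17.0
grasp_force: 22.4
```

{"fn": "servo_tool", "kwargs": {
  "fingers": [1, 1],
  "xyz": [
    [-2, 0, 0],
    [0, 0, 0]
  ],
  "dr": [
    [0, 0, 0],
    [0, 0, 0]
  ]
}}

```text
t: 18.58
ee_pos: [541.3, 239.2, 83.2]
orientation: [0.699, 0.715, 0.007, -0.004]
force: [2.2, 4.2, 5.6]
grip_width: 17.5
grasp_force: 22.4
```

{"fn": "servo_tool", "kwargs": {
  "fingers": [1, 1],
  "xyz": [
    [-2, 0, 0],
    [0, 0, 0]
  ],
  "dr": [
    [0, 0, 0],
    [0, 0, 0]
  ]
}}

```text
t: 18.82
ee_pos: [541.4, 237.3, 83.2]
orientation: [0.699, 0.715, 0.007, -0.004]
force: [3.1, 4.0, 5.6]
grip_width: 17.2
grasp_force: 22.4
```

{"fn": "servo_tool", "kwargs": {
  "fingers": [1, 1],
  "xyz": [
    [-2, 0, 0],
    [0, 0, 0]
  ],
  "dr": [
    [0, 0, 0],
    [0, 0, 0]
  ]
}}

```text
t: 19.08
ee_pos: [541.4, 236.1, 83.2]
orientation: [0.699, 0.715, 0.008, -0.005]
force: [3.3, 6.9, 5.2]
grip_width: 16.9
grasp_force: 22.3
```

{"fn": "servo_tool", "kwargs": {
  "fingers": [1, 1],
  "xyz": [
    [-1.5, 0, 0],
    [0, 0, 0]
  ],
  "dr": [
    [0, 0, 0],
    [0, 0, 0]
  ]
}}

```text
t: 19.32
ee_pos: [541.4, 236.0, 83.2]
orientation: [0.699, 0.715, 0.009, -0.006]
force: [2.2, 11.4, 3.9]
grip_width: 17.4
grasp_force: 22.1
```

{"fn": "servo_tool", "kwargs": {
  "fingers": [0.3, 0.3, 0.3, 0.3, 0.3],
  "xyz": [
    [0, 0, 0],
    [0, 0, 0],
    [0, 0, -40],
    [0, 0, -60],
    [0, 0, -60]
  ],
  "dr": [
    [0, 0, 0],
    [0, 0, 0],
    [0, 0, 0],
    [0, 0, 0],
    [0, 0, 0]
  ]
}}

```text
t: 19.95
ee_pos: [537.9, 229.2, 242.2]
orientation: [0.699, 0.715, 0.003, -0.005]
force: [0.9, 0.6, 0.4]
grip_width: 29.9
grasp_force: 0.0
```

Clamp is at its stop. Next is the dial: axis at about (594, -142), bar heading about 103°.

{"fn": "servo_tool", "kwargs": {
  "fingers": [0.3, 0.3, 0.3, 0.3, 0.3],
  "xyz": [
    [-53.2, 6.9, 0],
    [-53.2, 6.9, 0],
    [-53.2, 6.9, 0],
    [-53.2, 6.9, 0],
    [-53.2, 6.9, 0]
  ],
  "dr": [
    [0, 0, 0],
    [0, 0, 0],
    [0, 0, 0],
    [0, 0, 0],
    [0, 0, 0]
  ]
}}

```text
t: 20.58
ee_pos: [578.2, -37.1, 237.2]
orientation: [0.699, 0.715, 0.003, -0.005]
force: [0.7, 1.2, -0.2]
grip_width: 30.0
grasp_force: 0.0
```

{"fn": "servo_tool", "kwargs": {
  "fingers": [0.3, 0.3, 0.3, 0.3, 0.3],
  "xyz": [
    [-53.2, 6.9, 0],
    [-53.2, 6.9, 0],
    [0, 0, 50],
    [0, 0, 40],
    [0, 0, 0]
  ],
  "dr": [
    [0, 0, 0],
    [0, 0, 0],
    [0, 0, -0.103],
    [0, 0, -0.103],
    [0, 0, 0]
  ]
}}

```text
t: 21.2
ee_pos: [591.7, -139.2, 142.6]
orientation: [0.623, 0.782, 0.003, -0.009]
force: [0.0, 0.3, 0.3]
grip_width: 30.3
grasp_force: 0.0
```

{"fn": "servo_tool", "kwargs": {
  "fingers": [0.3, 0.3, 0.3, 1, 1],
  "xyz": [
    [-3.3, 2, 0],
    [0, 0, 46],
    [0, 0, 0],
    [0, 0, 0],
    [0, 0, 0]
  ],
  "dr": [
    [0, 0, 0],
    [0, 0, 0],
    [0, 0, 0],
    [0, 0, 0],
    [0, 0, 0]
  ],
  "force": 25
}}

```text
t: 21.82
ee_pos: [597.8, -142.4, 102.1]
orientation: [0.622, 0.783, 0.005, -0.004]
force: [-6.2, -0.9, 4.4]
grip_width: 15.4
grasp_force: 27.1
```

{"fn": "servo_tool", "kwargs": {
  "fingers": [1, 1],
  "xyz": [
    [0, -2, 0],
    [0, 0, 0]
  ],
  "dr": [
    [0, 0, 0],
    [0, 0, 0]
  ]
}}

```text
t: 22.08
ee_pos: [597.6, -142.4, 102.1]
orientation: [0.622, 0.783, 0.006, -0.003]
force: [-0.7, 1.6, 6.5]
grip_width: 15.4
grasp_force: 27.6
```

{"fn": "servo_tool", "kwargs": {
  "fingers": [1, 1, 1, 1],
  "xyz": [
    [0, 0, 0],
    [0, 0, 0],
    [0, 0, 0],
    [0, 0, 0]
  ],
  "dr": [
    [0, 0, 0.15],
    [0, 0, 0.15],
    [0, 0, 0.15],
    [0, 0, 0]
  ]
}}

```text
t: 22.58
ee_pos: [596.6, -142.5, 102.1]
orientation: [0.781, 0.624, 0.004, -0.005]
force: [-4.4, 1.2, 9.0]
grip_width: 15.1
grasp_force: 27.8
```

{"fn": "servo_tool", "kwargs": {
  "fingers": [1, 1, 1, 1, 1],
  "xyz": [
    [0, 0, 0],
    [0, 0, 0],
    [0, 0, 0],
    [0, 0, 0],
    [0, 0, 0]
  ],
  "dr": [
    [0, 0, 0.15],
    [0, 0, 0.15],
    [0, 0, 0.15],
    [0, 0, 0.15],
    [0, 0, 0]
  ]
}}

```text
t: 23.2
ee_pos: [595.3, -141.8, 102.0]
orientation: [0.931, 0.365, 0.002, -0.007]
force: [-8.0, 3.5, 12.6]
grip_width: 15.3
grasp_force: 28.5
```

{"fn": "servo_tool", "kwargs": {
  "fingers": [1, 1, 0.3, 0.3, 0.3],
  "xyz": [
    [0, 0, 0],
    [0, 0, 0],
    [0, 0, 0],
    [0, 0, -30],
    [0, 0, -60]
  ],
  "dr": [
    [0, 0, 0.09],
    [0, 0, 0],
    [0, 0, 0],
    [0, 0, 0],
    [0, 0, 0]
  ]
}}

```text
t: 23.82
ee_pos: [595.0, -143.2, 188.8]
orientation: [0.946, 0.323, 0.0, -0.008]
force: [0.5, -1.1, 0.2]
grip_width: 29.4
grasp_force: 0.0
```

{"fn": "servo_tool", "kwargs": {
  "fingers": [0.3, 0.3, 0.3],
  "xyz": [
    [20, 55, 0],
    [20, 55, 0],
    [0, 0, 0]
  ],
  "dr": [
    [0, 0, 0],
    [0, 0, 0],
    [0, 0, 0]
  ]
}}

```text
t: 24.2
ee_pos: [698.0, -208.8, 186.9]
orientation: [0.947, 0.323, 0.002, -0.006]
force: [-0.5, 0.3, -0.3]
grip_width: 29.9
grasp_force: 0.0
```

```bash
python3 - <<'E'
from h import *
o=env.get_obs(); print(o['t'],o['ee_pos'],o['orientation'])
s=snap('top','top6.png'); im=cv2.cvtColor(s['img'],cv2.COLOR_RGB2BGR)
s2=snap('side','side6.png'); i2=cv2.cvtColor(s2['img'],cv2.COLOR_RGB2BGR)
r=lambda i,f:cv2.resize(i,None,fx=f,fy=f,interpolation=cv2.INTER_CUBIC)
b=r(im[175:285,330:455],4); d=r(im[210:300,140:260],3); e=r(i2[265:390,275:390],2.4)
W=np.zeros((600,800,3),np.uint8); W[:440,:500]=b; W[:270,500:800]=d[:,:300]; W[280:580,510:786]=e
cv2.imwrite('pics/c6.png',W)
E
```

```text
24.2 [ 698.0352009  -208.78098383  186.91141181] [ 0.94654389  0.32251177  0.00242704 -0.00591078]
```

View pics/c6.png

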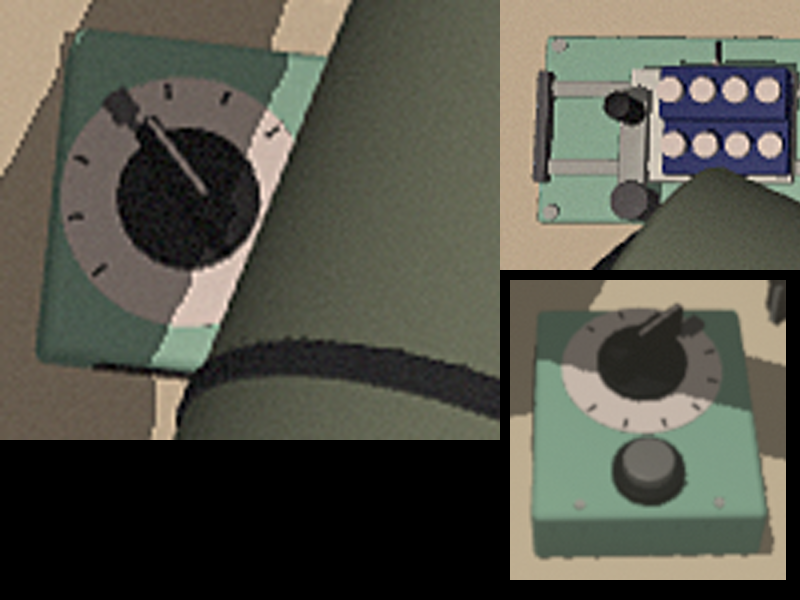

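Clamp arm lies across the ledge. The dial line, crop (205,193)→(152,120), and the disc-centre-to-marker direction, (188,198)→(122,107), look parallel, so I'll put numbers on it.

```bash
python3 - <<'E'
from fit import *
w=lambda p,z:pix2w(s,np.array(p)/4+[330,175],z)[:2]
an=lambda d:np.degrees(np.arctan2(d[1],d[0]))
print('line',an(w((152,120),104)-w((205,193),104)))
c=w((188,198),72); print('disc',c)
for a in (c,np.array([597.1,-140.2])): print('marker',an(w((122,107),70)-a),an(w((138,127),70)-a),np.linalg.norm(w((122,107),70)-a))
# auto: dark tab centroid & white line PCA
g=load('top6.png')['img'].astype(int); m=g.sum(2)//3
print(m[193:212,352:384:1])
E
```

```text
yaw deg 1.2317192181150345 org [534.5497657  163.59992177] det 1.0000000000000004
res [[-0.9, -1.1], [-1.3, 1.3], [1.1, 0.7], [1.1, -1.0]]
yaw deg -4.906389008085294 org [ 589.40268984 -175.6077143 ] det 0.9999999999999999
res [[0.3, -1.9], [0.3, 0.4], [1.2, 1.5], [-1.7, 0.1]]
line 36.36129934322471
disc [ 594.2176092  -141.22163138]
marker 35.937492434610746 34.99494476522477 56.73252886449074
marker 36.858110751932195 36.13913145763285 53.806126521744076
[[ 79  79  82  75  82  78  74  74  76  77  75  79  76  79  78  75  72  78
   77  73  78  82  73  77  78  75  77  75  78  76  74  71]
 [ 78  79  79  75  75  76  74  74  78  79  78  72  78  70  80  76  79  75
   79  80  93  92  91  91  88  91  89  82  90  79  81  81]
 [ 79  76  78  74  77  81  76  80  75  80  78  74  76  79  81  93  92 100
  107  93  97 103 106  99 103 101 102 100 100 104  95  99]
 [ 76  74  75  76  75  79  80  78  64  71  83  80  94  83 102 101  99 100
  108  29  54 104 102 100 101 101 101  99 100 101  98  99]
 [ 78  76  79  81  80  76  77  63  41  54  94 102 103 104 103 101  97 101
  108  56  54 108 106  98  95 105
[... 1188 characters left out ...]
3 107  99 105  98  96 107 104 106]
 [102 100 101 101  97 102 103 100 109 108  80  50  25  11  16  11  56 118
   67  48  49  56  34   7   7   0  32  28  37  81 100  95]
 [100 104  99  95 102 101  97  97 102 102 105  88   0  20  25  16   8 107
  115  21   0  16  15  32  14  17  10   7  24  17   0  32]
 [101  97 100  95  97 102  99 101  99 102 102  89  14  21   6  27  20  56
  113  79  29   9  18  32  18  15  17  21   9  17  18  17]
 [101 102  98 102 103  99 103  97 102 100 102 112  73   2  21  16  11  14
   59 111  76  33  11  13  35  18  22  27   9  18  26  22]
 [ 98 104  99  99 102  99  98 101 102 101 102 109 112  18  19   9  17   8
   24  56 117  74  11  20  21   9  18  14   8  30  16  14]]
```

Within about 1°. Now the start button at about (587, -243).

{"fn": "servo_tool", "kwargs": {
  "fingers": [1, 1, 1, 1, 1],
  "xyz": [
    [-54.4, -20.4, 0],
    [-54.4, -20.4, 0],
    [0, 0, 36],
    [0, 0, 36],
    [0, 0, 0]
  ],
  "dr": [
    [0, 0, 0],
    [0, 0, 0],
    [0, 0, 0],
    [0, 0, 0],
    [0, 0, 0]
  ]
}}

```text
t: 24.92
ee_pos: [581.2, -237.5, 115.3]
orientation: [0.946, 0.323, 0.0, -0.009]
force: [0.5, -0.0, 0.4]
grip_width: -0.0
grasp_force: 0.0
```

{"fn": "servo_tool", "kwargs": {
  "fingers": [1, 1, 1, 1],
  "xyz": [
    [0, 0, 5],
    [0, 0, 5],
    [0, 0, 4],
    [0, 0, 0]
  ],
  "dr": [
    [0, 0, 0],
    [0, 0, 0],
    [0, 0, 0],
    [0, 0, 0]
  ]
}}

```text
t: 25.42
ee_pos: [584.1, -239.1, 102.8]
orientation: [0.946, 0.323, 0.002, -0.007]
force: [0.1, 0.3, -0.7]
grip_width: 0.2
grasp_force: 0.0
```

{"fn": "servo_tool", "kwargs": {
  "fingers": [1, 1, 1, 1],
  "xyz": [
    [0, 4, 0],
    [0, 0, 4],
    [0, 0, 2],
    [0, 0, 0]
  ],
  "dr": [
    [0, 0, 0],
    [0, 0, 0],
    [0, 0, 0],
    [0, 0, 0]
  ]
}}

```text
t: 25.92
ee_pos: [587.3, -243.0, 97.4]
orientation: [0.946, 0.323, 0.003, -0.006]
force: [1.9, -2.0, 3.4]
grip_width: 0.1
grasp_force: 1.7
```

{"fn": "servo_tool", "kwargs": {
  "fingers": [1, 1, 1],
  "xyz": [
    [0, 0, 2],
    [0, 0, 2],
    [0, 0, 0]
  ],
  "dr": [
    [0, 0, 0],
    [0, 0, 0],
    [0, 0, 0]
  ]
}}

```text
t: 26.3
ee_pos: [587.3, -243.0, 94.9]
orientation: [0.946, 0.323, 0.003, -0.005]
force: [-0.6, -1.5, 13.0]
grip_width: 0.1
grasp_force: 6.7
```

{"fn": "servo_tool", "kwargs": {
  "fingers": [1, 1, 1],
  "xyz": [
    [0, 0, 2],
    [0, 0, 2],
    [0, 0, 0]
  ],
  "dr": [
    [0, 0, 0],
    [0, 0, 0],
    [0, 0, 0]
  ]
}}

```text
t: 26.68
ee_pos: [587.5, -243.1, 94.5]
orientation: [0.946, 0.323, 0.003, -0.004]
force: [-8.6, 3.3, 35.4]
grip_width: 0.2
grasp_force: 17.6
```

Fully down. I'll lift off and retreat.

{"fn": "servo_tool", "kwargs": {
  "fingers": [1, 1, 1, 1, 1],
  "xyz": [
    [0, 0, -10],
    [0, 0, -50],
    [0, 0, -60],
    [0, 0, 0],
    [0, 0, 0]
  ],
  "dr": [
    [0, 0, 0],
    [0, 0, 0],
    [0, 0, 0],
    [0, 0, 0],
    [0, 0, 0]
  ]
}}

```text
t: 27.3
ee_pos: [585.6, -243.0, 207.8]
orientation: [0.946, 0.323, 0.001, -0.008]
force: [-0.8, 0.5, -0.6]
grip_width: -0.1
grasp_force: 0.0
```

```bash
python3 - <<'E'
from h import *
a=load('side6.png'); b=snap('side','side7.png')
r=lambda i,f:cv2.resize(cv2.cvtColor(i['img'],cv2.COLOR_RGB2BGR)[150:390,240:390],None,fx=f,fy=f,interpolation=cv2.INTER_CUBIC)
cv2.imwrite('pics/c7.png',np.hstack([r(a,2.4),r(b,2.4)])); print(env.get_obs()['ee_pos'],env.get_obs()['force'])
E
```

```text
[ 585.23039446 -242.86473117  206.95607813] [-0.48987014  0.00557215 -0.71384239]
```

View pics/c7.png

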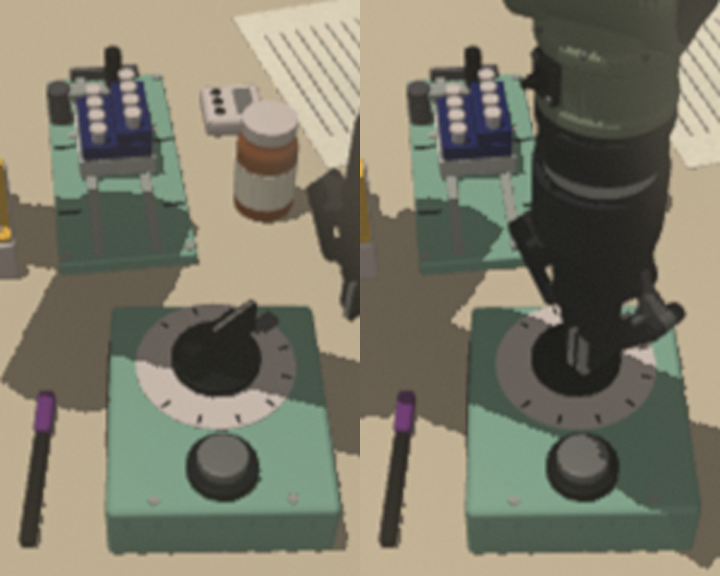

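The carrier and clamp are unchanged, the button is back up and the arm is clear, so I'm handing in.

```bash
python3 -c "
from station import env
print(env.close_job())"
```

```text
the job is handed in; nothing more can be done
None
```

I handed the job in at about 27 s with the carrier in its detent (about 0.0995 m by camera), the clamp at its stop, the dial within about 1° of the set marker, and the start button pressed and back up; the hand-in returned no verdict.

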